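# Change the measuring station over to the square bottle and set out the jars

### The job

Change the measuring station over: lift the aluminium adapter plate straight up off its two dowels, keeping it level, and lay it flat and lined up on the cork mat. Then set the square bottle down on the square black seat this uncovers, squared up with it, and each round jar on the round black pad that suits its size, all upright and wholly on their places. Set the jars and bottle down rather than dropping them, and leave the white dish where it is.

Things in the scene. Friction and masses are not known exactly. Their poses are not given: they have to be found in the camera images.
- station: Fixed grey block 100 (its x) x 170 (its y) x 20 mm high; origin at the centre of its underside. Two upright steel dowels, 10 mm thick, stand 18 mm above its top at y = +60 and -60 mm. Flush in the middle of its top is the black square seat, 66 x 66 mm, parallel to its sides, partly seen through the plate's window at the start. Yaw within 0.25 rad.
- plate: Loose aluminium plate, 70 (x) x 150 (y) x 8 mm, 0.25 kg, lying on the station, axes parallel; origin: centre of its underside. 11.5 mm holes at y = +60 and -60 mm over the dowels, which reach 10 mm above it; 41 mm square window between. Over it a bridge handle: bar 12 mm wide (x), 82 long (y), 39 to 51 mm above the underside, posts at y = +35 and -35: grip its middle from above, across x.
- mat: Cork mat for the adapter plate, fixed, rectangular, 94 (its x) x 174 (its y) x 4 mm thick; origin at the centre of its underside, so its top is 4 mm above it.
- big_pad: Larger round black rubber pad, fixed, 80 mm in diameter, 4 mm thick; origin at the centre of its underside. For the large round jar.
- small_pad: Smaller round black rubber pad, fixed, 60 mm in diameter, 4 mm thick; origin at the centre of its underside. For the small round jar.
- big_jar: Large round white plastic jar with a grey lid, loose, closed and rigid, 58 mm in diameter, 75 mm high (lid 52 mm in diameter, the top 16 mm), about 0.22 kg; origin at the centre of its underside, z up.
- small_jar: Small round white plastic jar with a grey lid, loose, closed and rigid, 38 mm in diameter, 60 mm high (lid 32 mm in diameter, the top 16 mm), about 0.08 kg; origin at the centre of its underside, z up.
- square_bottle: Square white plastic bottle with a round grey cap, loose, closed and rigid; body 44 x 44 mm, 66 mm high, sides parallel to its x and y; cap 30 mm in diameter, up to 86 mm high; about 0.2 kg; origin at the centre of its underside, z up. Turned by up to 0.7 rad at the start.
- dish: White porcelain dish, loose, 76 mm in diameter at the rim, 28 mm high; origin at the centre of its underside. It stands among the work and is to be left alone.
Not all that is in view belongs to the job. What is shaped like the square_bottle but blue or green is not meant.

How it is judged:
By the outcome, as a careful person would: the job done as asked, in the order asked, and still so for the second after the job is handed in, with the robot touching nothing.
It also fails if it takes over 112 s, if anything falls off the work surface, if the arm or the gripper's body presses on something with over 40 N, if the wrist force passes 120 N, or if a joint passes its speed limit or range.

### The arm

A 7-joint arm with a two-finger parallel gripper is mounted at the origin on the work surface. World frame = base frame: x ahead of the robot, y to its left, z up, the work surface at z = 0. Lengths are in m, angles in rad, forces in N, time in s.
With the tool pointing down it reaches from about 0.4 to 0.85 m from the base axis. Payload 4.5 kg.
Tool frame: the origin (TCP) lies on the centre line of the jaws, within the pads' length; the fingertips stand r.tips_ahead ahead of it and the grasp point (between the pads) is the TCP (r.tips_ahead is the distance from the TCP to the fingertips, in m); z points along the fingers, y is the direction in which the jaws open and shut (so a half turn about z gives the same grasp; the last joint's range is limited). The gripper opens to 88 mm and grips with 3 to 60 N. Pads are 18 mm wide; open, the fingers measure 123 mm over their backs; the gripper's body (75 mm by 187 mm) begins 45 mm behind the grasp point.
Start: joints at [1.184, 0.689, -0.195, 1.565, 0.157, 0.902, -0.215], TCP at [0.255, -0.57, 0.258] pointing down, gripper open.
Joint ranges: [-3.01, 3.01], [-0.46, 2.08], [-1.47, 1.51], [0.13, 2.56], [-1, 4.14], [0.04, 2.09], [-2.66, 2.66]. Speed limits (rad/s): [2.57, 2.57, 3.14, 3.14, 3.14, 3.14, 3.14].

### API

Orientations are given as a unit quaternion [x, y, z, w].
In Python, from plant import r gives the robot as it stands.
- The arm moves only by the shell command python3 -m inch 'ROWS' [FORCE]. ROWS is JSON, a list of rows, each a list of 5 numbers: the shift along the world's x, y, z in units of 25 mm (1.0 is 25 mm), then the turn about the world's z in units of 6 degrees (1.0 is 6 degrees), then the finger opening in mm, from 0 to 88.1. A call has 1 to 5 rows; each row shifts and turns the commanded pose from where the row before left it; what a row does not reach is not made up. A row lasts 1/10 s, in which the tool goes at most 50 mm and 8.59 degrees, less where a joint would pass 70% of its speed; a pose out of reach is approached as far as the arm can. A call is refused whole if a number of a shift passes 1 or a number of a turn 1, either way. A call with a gripper value outside its range is refused whole. The fingers move at their own pace and stop on an object; FORCE is the grip in N (left out, the last holds). Time passes only in rows, so rows that do not move let the fingers close. It gives the time, the measured TCP pose, the force and the opening at its end, in the units of the state.
- r.get_state(): the state, without advancing time (a new reading comes with each control period).
- r.snapshot(name): name is "scene" or "top" or "wrist"; returns a dict with "pixels" (384x512x3 uint8, red, green, blue), "range_z" (384x512 float32, m along the optical axis (not along the pixel's ray), 0 where there is no reading), "K" (3x3 intrinsics, pixels), "position" and "attitude" of the camera in the world. Camera axes: x right, y up, looking along -z (the intrinsics and any distortion apply to the point x, -y, -z); pixel columns grow to the right and rows downward; lengths in m; the calibration is good to about 2 mm. A picture is of the moment at which its call begins.
- r.finish_job(): hands the job in, once; it reports no verdict.
The state is a dict: "clock": time; "q": joint angles; "qd": joint speeds; "joint_torque": joint torques, N m; "tool_pos": TCP position; "eef_rot": TCP orientation; "contact_force": force on the tool from outside, world axes, zero at the start; "moment": the same for the moment, N m; "opening": opening from 0.0 (shut) to 1.0 (fully open).
Only numpy, scipy, OpenCV 4.12 (cv2) and the standard library are available. Lean on these libraries where they do the work, as an engineer would, in place of code of your own. Each camera call takes 0.05 s, during which the arm holds its last target. There are 200 camera calls.

## Working session

There is one attempt and no reset: what is moved stays moved. The work goes in short steps, Python scripts to look and compute and a shell command to move; the robot and the scene stay as the last step left them, time stands still between calls to the robot, and variables do not carry over. Pictures are saved under pics/ and viewed, about 12 in all and at most 16, crops included, and the job is handed in when it is done.

```bash
ls; mkdir -p pics; cat > h.py <<'E'
import numpy as np, cv2
from scipy.spatial.transform import Rotation as R
from plant import r
def snap(n,f=None):
    s=r.snapshot(n)
    if f: cv2.imwrite('pics/'+f,s['pixels'][:,:,::-1])
    return s
def att(s):
    a=np.array(s['attitude'],float)
    return a if a.shape==(3,3) else R.from_quat(a).as_matrix()
def rays(s,uv):
    uv=np.atleast_2d(np.asarray(uv,float)); K=np.array(s['K'])
    d=np.c_[(uv[:,0]-K[0,2])/K[0,0],-(uv[:,1]-K[1,2])/K[1,1],-np.ones(len(uv))]
    return d@att(s).T
def plane(s,uv,z):
    d=rays(s,uv); p=np.array(s['position'])
    return p+d*((z-p[2])/d[:,2])[:,None]
def cloud(s):
    v,u=np.mgrid[:384,:512]
    d=rays(s,np.c_[u.ravel(),v.ravel()])
    P=np.array(s['position'])+d*s['range_z'].ravel()[:,None]
    P[s['range_z'].ravel()==0]=np.nan
    return P.reshape(384,512,3)
E
python3 - <<'E'
from h import *
for n in ('scene','top','wrist'):
    s=snap(n,n+'0.png'); print({k:(v.tolist() if hasattr(v,'tolist') else v) for k,v in s.items() if k not in('pixels','range_z')}, s.keys())
print(r.get_state(), r.tips_ahead)
E
```

```text
pics
{'K': [[423.8244441534909, 0.0, 251.70508409383143], [0.0, 423.8244441534909, 193.8785742185591], [0.0, 0.0, 1.0]], 'position': [1.2411369522648898, -0.25513291347618533, 0.6845019228438595], 'attitude': [0.33050397537039833, 0.22880980941897533, 0.5251516831649317, 0.7500859304420092]} dict_keys(['pixels', 'range_z', 'K', 'position', 'attitude'])
{'K': [[389.1914510360171, 0.0, 254.72672998398986], [0.0, 389.1914510360171, 186.8010955930564], [0.0, 0.0, 1.0]], 'position': [0.45777265989928406, -0.0001392484177201868, 1.1448707896984838], 'attitude': [0.037473703869027604, -0.04809305988305259, -0.6986605565451685, 0.7128507598631127]} dict_keys(['pixels', 'range_z', 'K', 'position', 'attitude'])
{'K': [[266.596239387816, 0.0, 255.37648748240352], [0.0, 266.596239387816, 194.5594637947913], [0.0, 0.0, 1.0]], 'position': [0.32645340713540194, -0.5397239612521492, 0.38467065546049983], 'attitude': [-0.12672974228414088, 0.08261431570327911, -0.5374730524319573, 0.8296006058164064]} dict_keys(['pixels', 'range_z', 'K', 'position', 'attitude'])
{'clock': 0.15, 'q': array([ 1.18380935,  0.68979671, -0.19458809,  1.56606736,  0.15732724,
        0.90252693, -0.21512961]), 'qd': array([ 0.00071795, -0.00136912, -0.00285115, -0.00125783, -0.00064673,
       -0.00033891, -0.0007176 ]), 'joint_torque': array([-1.89308099e-03, -5.27862167e+01, -1.26854941e+00, -1.53585595e+01,
       -5.24700573e-02,  3.89273526e-03,  1.30893309e-04]), 'tool_pos': array([ 0.25510894, -0.57007549,  0.25710251]), 'eef_rot': array([ 9.77938667e-01,  2.08891054e-01, -1.89134640e-04, -6.74868796e-04]), 'contact_force': array([-0.62051124, -0.27471285, -0.33888024]), 'moment': array([ 0.0438941 ,  0.01937205, -0.05498665]), 'opening': 0.9978409200284224} 0.019
```

View pics/top0.png

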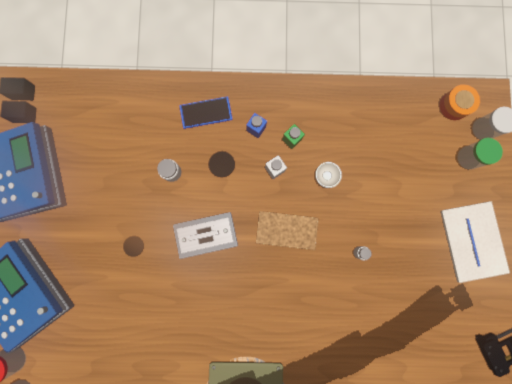

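View pics/scene0.png

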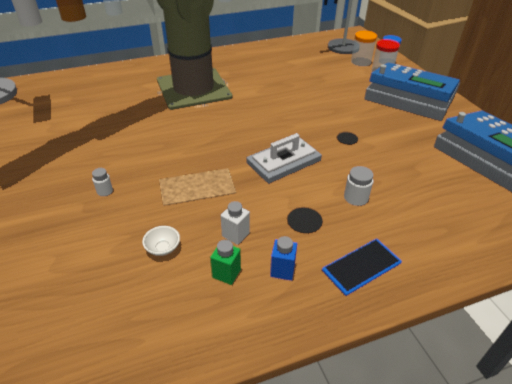

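Candidates in the top view:
- **Bottle:** white (277,166). Rejected lookalikes are blue (257,125) and green (294,135).
- **Jars:** large (168,169), small (363,253). Other cylinders at the right edge (463,100), (503,120), (488,151) are not meant.
- **Pads:** big (222,164), small (133,246). The dark tablet at (206,112) is not a pad.
- **Plate, mat and dish:** plate on station (206,236), mat (287,230), dish (328,175).

Next I check these in one close crop and measure them.

```bash
cat > m.py <<'E'
from h import *
def blob(mask,near,rad=60):
    n,l,st,c=cv2.connectedComponentsWithStats(mask.astype(np.uint8))
    k=[i for i in range(1,n) if st[i,4]>25 and np.hypot(*(c[i]-near))<rad]
    return l==max(k,key=lambda i:st[i,4]) if k else None
E
python3 - <<'E'
from m import *
im=cv2.imread('pics/top0.png'); cv2.imwrite('pics/crop0.png',cv2.resize(im[95:275,110:390],None,fx=2.8,fy=2.8,interpolation=cv2.INTER_CUBIC))
T=snap('top');S=snap('scene')
items={'plate':((206,236),(284,156)),'mat':((287,230),(197,186)),'big_pad':((222,164),(305,220)),'small_pad':((133,246),(347,138)),
'big_jar':((168,169),(359,187)),'small_jar':((363,253),(102,182)),'bottle':((277,166),(236,222)),'dish':((328,175),(161,242))}
CT,CS=cloud(T),cloud(S)
for nm,C in(('top',CT),('scene',CS)):
    print(nm,'table z',np.nanmedian(C[200:300,100:400,2]))
for n,(a,b) in items.items():
    out=[]
    for C,p in((CT,a),(CS,b)):
        w=C[p[1]-22:p[1]+22,p[0]-32:p[0]+32].reshape(-1,3)
        z=w[:,2]; zt=np.nanpercentile(z,99.5); 
        out.append((np.round(C[p[1],p[0]],3),round(float(zt),4),np.round(np.nanmean(w[z>max(zt-.006,.003)],0),3)))
    print(n,*out)
E
```

```text
top table z 0.00043563057766637936
scene table z 0.0007780728116081881
plate (array([0.45 , 0.116, 0.068]), 0.0731, array([0.454, 0.125, 0.071])) (array([0.458, 0.122, 0.022]), 0.0724, array([0.455, 0.122, 0.071]))
mat (array([ 0.472, -0.113,  0.   ]), 0.0094, array([ 0.472, -0.112,  0.005])) (array([ 0.477, -0.113,  0.005]), 0.0074, array([ 0.475, -0.115,  0.005]))
big_pad (array([0.663, 0.082, 0.005]), 0.0082, array([0.665, 0.084, 0.005])) (array([0.667, 0.084, 0.003]), 0.0872, array([ 0.769, -0.015,  0.086]))
small_pad (array([0.417, 0.331, 0.006]), 0.0078, array([0.418, 0.334, 0.005])) (array([0.422, 0.329, 0.004]), 0.0204, array([0.478, 0.207, 0.019]))
big_jar (array([0.633, 0.226, 0.076]), 0.0782, array([0.637, 0.232, 0.075])) (array([0.661, 0.215, 0.057]), 0.077, array([0.639, 0.229, 0.075]))
small_jar (array([ 0.412, -0.318,  0.061]), 0.0625, array([ 0.413, -0.324,  0.06 ])) (array([ 0.43 , -0.323,  0.042]), 0.0611, array([ 0.415, -0.326,  0.06 ]))
bottle (array([ 0.646, -0.075,  0.086]), 0.088, array([ 0.652, -0.073,  0.086])) (array([ 0.681, -0.081,  0.069]), 0.0877, array([ 0.677, -0.088,  0.086]))
dish (array([ 0.637, -0.234,  0.002]), 0.0303, array([ 0.637, -0.23 ,  0.028])) (array([ 0.625, -0.23 ,  0.007]), 0.0296, array([ 0.631, -0.23 ,  0.027]))
```

View pics/crop0.png

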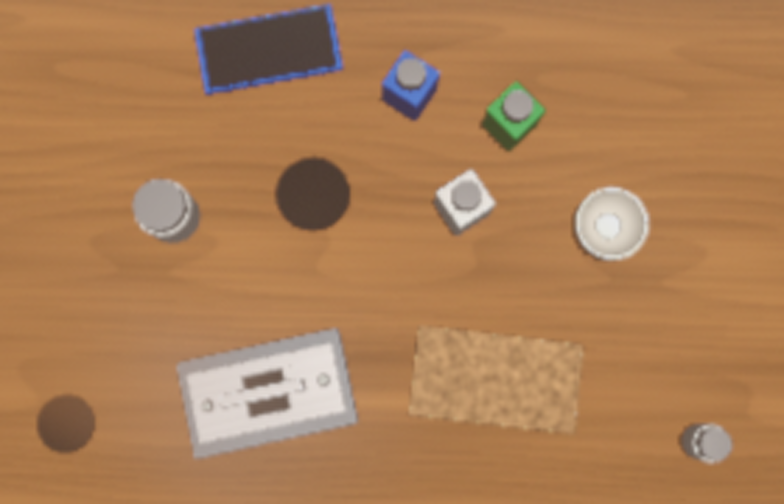

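The crop confirms the white square bottle at (465,200) and the plate on its station at (265,392). The mat is at (495,378) and the pads at (312,193) and (66,423). Now precise poses.

```bash
cat > poses.py <<'E'
from m import *
items={'station':((206,236),(284,158),.020,'r'),'plate':((206,236),(284,158),.028,'r'),'mat':((287,230),(197,186),.004,'r'),'big_pad':((222,164),(305,220),.004,'c'),'small_pad':((133,246),(347,138),.004,'c'),
'big_lid':((168,169),(359,176),.075,'c'),'small_lid':((363,253),(100,175),.060,'c'),'cap':((277,166),(236,209),.086,'c'),'shoulder':((277,166),(236,215),.066,'r')}
for cam,ix in(('top',0),('scene',1)):
    s=snap(cam); C=cloud(s); hsv=cv2.cvtColor(s['pixels'],cv2.COLOR_RGB2HSV).astype(int)
    H,Sa,V=hsv[...,0],hsv[...,1],hsv[...,2]
    yy,xx=np.mgrid[:384,:512]
    for n,it in items.items():
        p=it[ix]; z=it[2]; near=np.hypot(xx-p[0],yy-p[1])<60
        if n=='mat': mk=(Sa<V*0+150)&(V>120)&near
        elif 'pad' in n: mk=(V<95)&near&(np.hypot(xx-p[0],yy-p[1])<30)
        elif n=='station': mk=(Sa<60)&near&(C[...,2]>.008)
        elif n=='plate': mk=(Sa<60)&near&(C[...,2]>.0245)&(C[...,2]<.032)
        else: mk=near&(abs(C[...,2]-z)<.005)&(Sa<80)&(np.hypot(xx-p[0],yy-p[1])<25)
        b=blob(mk,p)
        if b is None: print(cam,n,'none'); continue
        cs=cv2.findContours(b.astype(np.uint8),cv2.RETR_EXTERNAL,cv2.CHAIN_APPROX_NONE)[0]
        c=max(cs,key=len)[:,0,:]
        P=plane(s,c,z)[:,:2].astype(np.float32)*1000
        if it[3]=='c':
            (cx,cy),rad=cv2.minEnclosingCircle(P); e=cv2.fitEllipse(P); print(cam,n,'c',np.round([cx,cy],1),'d',round(2*rad,1),'ell',np.round(e[0],1),np.round(e[1],1))
        else:
            (cx,cy),(w,h),a=cv2.minAreaRect(P); 
            print(cam,n,'c',np.round([cx,cy],1),'wh',np.round([w,h],1),'ang',round(a,1))
E
python3 poses.py
```

```text
top station c [453.6 124.2] wh [ 98.8 169.3] ang 13.5
top plate c [453.6 124.9] wh [ 70.8 149.6] ang 13.5
top mat c [ 474.9 -113.3] wh [342.5 345.9] ang 1.2
top big_pad c [663.8  84.1] d 74.9 ell [663.6  84.5] [71.9 72.5]
top small_pad none
top big_lid c [636.  231.5] d 51.7 ell [636.5 231.4] [48.5 49.4]
top small_lid c [ 412.6 -322.7] d 32.5 ell [ 412.4 -322.9] [28.8 30.3]
top cap c [651.9 -72.8] d 29.3 ell [651.9 -72.9] [27.3 27.8]
top shoulder c [651.6 -72.7] wh [44.  44.3] ang 35.0
scene station c [453.6 122.1] wh [122.7 183.4] ang 13.7
scene plate c [455.2 122.9] wh [ 75.4 153.3] ang 13.9
scene mat c [ 473.4 -112.5] wh [176.7 100.2] ang 84.3
scene big_pad c [667.1  83.5] d 78.4 ell [666.6  83.1] [74.8 76.1]
scene small_pad c [421.6 329.8] d 58.3 ell [421.6 329.3] [54.5 55.5]
scene big_lid c [640.2 229.2] d 57.0 ell [639.2 229.2] [49.8 53.8]
scene small_lid c [ 415.8 -323.1] d 36.2 ell [ 416.  -324.9] [29.4 34. ]
scene cap c [654.7 -74.8] d 33.3 ell [654.5 -75.1] [27.3 31.4]
scene shoulder c [654.8 -75.1] wh [45.8 46.4] ang 36.6
```

```bash
python3 -m inch '[[0.8,1,0,0.5,40],[0.8,1,0,0.5,40],[0.8,1,0,0.5,40],[0.8,1,0,0.5,40],[0.8,1,0,0.5,40]]' && python3 -m inch '[[0.8,1,0,0.5,40],[0.8,1,0,0.5,40],[0.8,1,0,0.5,40],[0.8,1,0,0.5,40],[0.8,1,0,0.5,40]]'
```

```text
clock: 0.85
tool_pos: [0.356, -0.4445, 0.2578]
eef_rot: [0.942, 0.336, 0.0, 0.0]
contact_force: [-0.0, 0.1, 0.7]
opening: 0.57
clock: 1.35
tool_pos: [0.4561, -0.3195, 0.2579]
eef_rot: [0.89, 0.456, 0.0, 0.0]
contact_force: [0.6, -0.1, 0.1]
opening: 0.455
```

```bash
python3 -m inch '[[0,1,0,0.5,40],[0,1,0,0.5,40],[0,1,0,0.5,40],[0,1,0,0.5,40],[0,1,0,0.5,40]]' >/dev/null&& python3 -m inch '[[0,1,0,0.5,40],[0,1,0,0.5,40],[0,1,0,0.5,40],[0,1,0,0.5,40],[0,1,0,0.5,40]]' >/dev/null && python3 -m inch '[[0,1,0,0.5,40],[0,1,0,0.5,40],[0,1,0,0.5,40],[0,1,0,0.5,40],[0,1,0,0.5,40]]' >/dev/null&& python3 -m inch '[[0,1,-1,0.5,40],[0,1,-1,0.23,40],[0,0.74,-1,0,40],[0,0,-1,0,40],[0,0,0,0,40]]'
python3 - <<'E'
from h import *
s=snap('wrist','w1.png'); print(s['position'],r.get_state()['eef_rot'])
C=cloud(s); m=(C[...,2]>.063)&(C[...,2]<.078)&(abs(C[...,0]-.455)<.05)&(abs(C[...,1]-.124)<.06)
P=C[m]; print(len(P),np.median(P[:,2])); q=cv2.minAreaRect((P[:,:2]*1000).astype(np.float32)); print('bar',q)
m=(C[...,2]>.024)&(C[...,2]<.032); P=C[m];print('plate',cv2.minAreaRect((P[:,:2]*1000).astype(np.float32)),np.median(P[:,2]))
E
```

```text
clock: 3.35
tool_pos: [0.4538, 0.1231, 0.1556]
eef_rot: [0.618, 0.786, -0.002, -0.001]
contact_force: [-0.6, 0.1, 0.8]
opening: 0.455
[0.43670026 0.19747342 0.28328843] [ 6.18870742e-01  7.85491406e-01 -1.41057035e-03 -5.16138344e-04]
1315 0.07165861014000921
bar ((453.8033752441406, 124.08755493164062), (11.585088729858398, 81.48428344726562), 13.307812690734863)
plate ((535.2652587890625, 149.07662963867188), (249.43043518066406, 153.04522705078125), 17.322063446044922) 0.028687319967202418
```

View pics/w1.png

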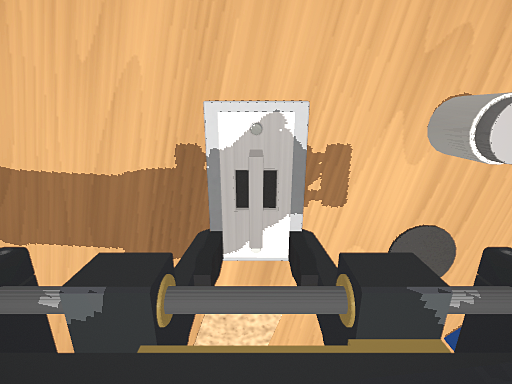

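The wrist view shows the handle bar at (257,200), centred between the fingers. Bar centre is (453.8,124.1) mm and its top is at z 71.6, which agrees with the text. Descend and grip.

```bash
python3 -m inch '[[0,0.04,-1,0,40],[0,0,-1,0,40],[0,0,-1,0,40],[0,0,-0.62,0,40],[0,0,0,0,40]]' 45 && python3 -m inch '[[0,0,0,0,0],[0,0,0,0,0],[0,0,0,0,0],[0,0,0,0,0],[0,0,0,0,0]]' 45
```

```text
clock: 3.9
tool_pos: [0.4556, 0.1235, 0.067]
eef_rot: [0.619, 0.785, -0.001, 0.0]
contact_force: [-0.3, 0.0, -0.6]
opening: 0.456
clock: 4.4
tool_pos: [0.4543, 0.1235, 0.068]
eef_rot: [0.619, 0.785, -0.001, -0.0]
contact_force: [-2.4, -0.9, 7.0]
opening: 0.13
```

```bash
python3 -m inch '[[0,0,0.2,0,0],[0,0,0.3,0,0],[0,0,0.3,0,0],[0,0,0.4,0,0],[0,0,0.4,0,0]]' && python3 -m inch '[[0,0,0.4,0,0],[0,0,0.5,0,0],[0,0,0.5,0,0],[0,0,0.5,0,0],[0,0,0,0,0]]'
python3 - <<'E'
from h import *
s=snap('scene'); a=s['pixels'][90:230,140:380,::-1]; w=snap('wrist')['pixels'][60:300,150:400,::-1]
cv2.imwrite('pics/l1.png',np.hstack([cv2.resize(a,(411,240)),w]))
print(r.get_state()['contact_force'],r.get_state()['moment'])
E
```

```text
clock: 4.9
tool_pos: [0.4561, 0.1243, 0.1083]
eef_rot: [0.619, 0.785, 0.001, 0.0]
contact_force: [0.0, 0.2, -3.3]
opening: 0.125
clock: 5.4
tool_pos: [0.4564, 0.1243, 0.1564]
eef_rot: [0.619, 0.785, 0.002, 0.001]
contact_force: [0.2, -0.1, -2.6]
opening: 0.127
[ 3.02788657e-01  4.75040899e-04 -2.61753632e+00] [-0.04139228 -0.05704365  0.03066609]
```

View pics/l1.png

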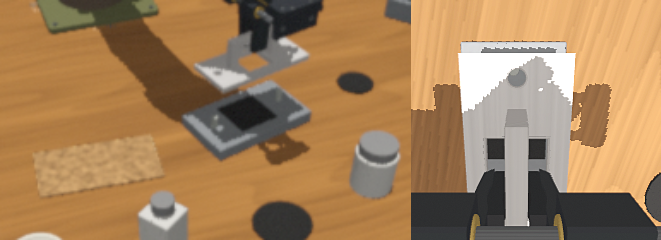

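Plate is level and clear of the dowels, with the black seat uncovered at (248,112). Carry to the mat.

```bash
python3 -m inch '[[0.07,-0.5,0,-0.32,0],[0.07,-1,0,-0.32,0],[0.07,-1,0,-0.32,0],[0.07,-1,0,-0.32,0],[0.07,-1,0,-0.32,0]]' && python3 -m inch '[[0.07,-1,0,-0.32,0],[0.07,-1,0,-0.32,0],[0.07,-1,0,-0.32,0],[0.07,-1,0,-0.32,0],[0.07,-0.75,0,-0.32,0]]' && python3 -m inch '[[0,-0.25,-1,0,0],[0,0,-1,0,0],[0,0,-0.6,0,0],[0,0,0,0,0]]'
cat > pm.py <<'E'
from h import *
def rect(P): 
    q=cv2.minAreaRect((P*1000).astype(np.float32)); return np.round(q[0],1),np.round(q[1],1),round(q[2],1)
for cam in('top','scene','wrist'):
    s=snap(cam,'pm_%s.png'%cam); C=cloud(s); X,Y,Z=np.moveaxis(C,2,0)
    hsv=cv2.cvtColor(s['pixels'],cv2.COLOR_RGB2HSV)
    zz=Z[(abs(X-.474)<.03)&(abs(Y+.113)<.06)]
    box=(abs(X-.474)<.09)&(abs(Y+.113)<.12)
    print(cam,np.round(np.nanpercentile(zz,[5,25,50,75]),4))
    zp=float(np.nanmedian(zz)) if len(zz) else 0
    m=cv2.morphologyEx((box&(Z>zp-.006)&(Z<zp+.006)&(hsv[...,1]<70)).astype(np.uint8),cv2.MORPH_OPEN,np.ones((3,3)))>0
    if m.any(): print(' plate',rect(C[m][:,:2]),m.sum())
    m=cv2.morphologyEx((box&(Z>.0025)&(Z<.009)).astype(np.uint8),cv2.MORPH_OPEN,np.ones((3,3)))>0
    if m.any(): print(' mat',rect(C[m][:,:2]),m.sum())
E
python3 pm.py
```

```text
clock: 6.0
tool_pos: [0.4635, 0.0093, 0.1541]
eef_rot: [0.684, 0.73, -0.001, -0.0]
contact_force: [0.2, 0.1, -2.2]
opening: 0.13
clock: 6.5
tool_pos: [0.4717, -0.1103, 0.154]
eef_rot: [0.743, 0.669, -0.001, -0.0]
contact_force: [0.5, 0.0, -3.0]
opening: 0.127
clock: 6.9
tool_pos: [0.4709, -0.1142, 0.0876]
eef_rot: [0.742, 0.671, -0.002, -0.002]
contact_force: [-0.6, 0.2, -2.5]
opening: 0.129
top [0.0484 0.455  0.5188 0.5949]
 mat (array([482., -32.]), array([11.9, 47.3]), 86.2) 33
scene [0.0041 0.1516 0.2856 0.3885]
 mat (array([ 471.4, -114.1]), array([171.4,  97. ]), 84.7) 1007
wrist [0.0492 0.093  0.1538 0.1616]
 plate (array([474.8, -97.2]), array([ 34.2, 158.2]), 84.5) 21397
 mat (array([474. , -92.3]), array([131.9,  94.1]), 84.4) 4073
```

```bash
python3 - <<'E'
from h import *
s=snap('wrist','w2.png'); C=cloud(s); X,Y,Z=np.moveaxis(C,2,0)
for n,lo,hi in(('plate',.030,.055),('bar',.082,.1),('mat',.0025,.009)):
    m=cv2.morphologyEx(((abs(X-.474)<.09)&(abs(Y+.113)<.12)&(Z>lo)&(Z<hi)).astype(np.uint8),cv2.MORPH_OPEN,np.ones((3,3)))>0
    P=C[m]; q=cv2.minAreaRect((P[:,:2]*1000).astype(np.float32)); print(n,q,np.nanmedian(P[:,2]),cv2.boxPoints(q).round(1).tolist())
    if n=='plate':
        A=np.c_[P[:,:2],np.ones(len(P))]; print('tilt',np.linalg.lstsq(A,P[:,2],rcond=None)[0])
E
```

```text
plate ((473.7253112792969, -114.04655456542969), (150.60787963867188, 70.26041412353516), 84.38968658447266) 0.05061569991599815 [[431.3999938964844, -185.60000610351562], [501.29998779296875, -192.39999389648438], [516.0, -42.5], [446.1000061035156, -35.70000076293945]]
tilt [0.00489859 0.00032354 0.04827153]
bar ((471.4858093261719, -112.2822265625), (81.02981567382812, 40.39396667480469), 66.32498931884766) 0.09351524275295313 [[436.70001220703125, -141.3000030517578], [473.70001220703125, -157.5], [506.29998779296875, -83.30000305175781], [469.29998779296875, -67.0999984741211]]
mat ((474.0830078125, -92.68387603759766), (132.05140686035156, 94.3230209350586), 84.5002212524414) 0.004668777139668484 [[420.79998779296875, -153.89999389648438], [514.7000122070312, -162.89999389648438], [527.4000244140625, -31.5], [433.5, -22.399999618530273]]
```

View pics/w2.png

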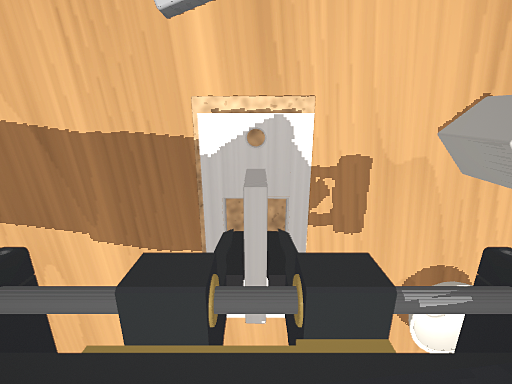

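The wrist view shows the plate at (255,200) centred over the mat and parallel to it (84.4° vs 84.5°), level, about 38 mm above it. Lower now.

```bash
python3 -m inch '[[-0.06,0.02,-0.7,0,0],[0,0,-0.6,0,0],[0,0,-0.1,0,0],[0,0,0,0,0]]' && python3 -m inch '[[0,0,-0.06,0,0],[0,0,-0.06,0,0],[0,0,0,0,0]]'
```

```text
clock: 7.5
tool_pos: [0.4715, -0.113, 0.0551]
eef_rot: [0.741, 0.671, 0.0, 0.0]
contact_force: [0.5, 0.3, -2.8]
opening: 0.131
clock: 7.8
tool_pos: [0.4719, -0.1131, 0.0522]
eef_rot: [0.742, 0.671, 0.001, 0.0]
contact_force: [0.2, -0.3, -0.8]
opening: 0.127
```

```bash
python3 -m inch '[[0,0,-0.04,0,0],[0,0,0,0,0],[0,0,0,0,14],[0,0,0,0,30],[0,0,0,0,40]]' && python3 -m inch '[[0,0,0,0,40],[0,0,0.5,0,40],[0,0,1,0,40],[0,0,1,0,60],[0,0,1,0,60]]'
python3 - <<'E'
from h import *
s=snap('wrist'); C=cloud(s); X,Y,Z=np.moveaxis(C,2,0)
for n,lo,hi in(('plate',.009,.017),('mat',.0025,.008)):
    m=cv2.morphologyEx(((abs(X-.474)<.09)&(abs(Y+.113)<.12)&(Z>lo)&(Z<hi)).astype(np.uint8),cv2.MORPH_OPEN,np.ones((3,3)))>0
    P=C[m]; q=cv2.minAreaRect((P[:,:2]*1000).astype(np.float32)); print(n,q,np.nanmedian(P[:,2]))
    A=np.c_[P[:,:2],np.ones(len(P))]; print('tilt',np.linalg.lstsq(A,P[:,2],rcond=None)[0])
E
python3 poses.py 2>&1 | egrep 'pad|lid|cap|should'
python3 - <<'E'
from h import *
s=snap('top')
C=cloud(s);hsv=cv2.cvtColor(s['pixels'],cv2.COLOR_RGB2HSV)
v=hsv[...,2]; X,Y,Z=np.moveaxis(C,2,0)
m=(v<100)&(abs(X-.455)<.06)&(abs(Y-.123)<.06); print('seat',m.sum(),cv2.minAreaRect((plane(s,np.argwhere(m)[:,::-1],.02)[:,:2]*1000).astype(np.float32)))
n=(abs(X-.42)<.05)&(abs(Y-.331)<.05)
print(v[n].min(),np.percentile(v[n],[5,50])); m=n&(v<np.percentile(v[n],50)*.72); m=cv2.morphologyEx(m.astype(np.uint8),cv2.MORPH_OPEN,np.ones((3,3)))>0
print('smallpad',m.sum(),cv2.minEnclosingCircle((plane(s,np.argwhere(m)[:,::-1],.004)[:,:2]*1000).astype(np.float32)))
E
```

```text
clock: 8.3
tool_pos: [0.4714, -0.113, 0.0508]
eef_rot: [0.741, 0.671, 0.0, 0.0]
contact_force: [0.1, -0.0, -0.4]
opening: 0.311
clock: 8.8
tool_pos: [0.471, -0.113, 0.139]
eef_rot: [0.741, 0.671, -0.0, -0.0]
contact_force: [0.2, -0.9, 1.0]
opening: 0.61
plate ((472.8898620605469, -112.87984466552734), (150.12208557128906, 70.30465698242188), 84.35191345214844) 0.012695645917100318
tilt [ 0.00027925 -0.00057316  0.01250033]
mat ((472.21173095703125, -113.1947021484375), (173.86981201171875, 94.2374267578125), 84.47409057617188) 0.004732949301054612
tilt [ 0.00052785 -0.00054473  0.00442885]
top big_pad c [663.7  84.1] d 75.0 ell [663.5  84.5] [72.1 72.3]
top small_pad none
top big_lid c [636.5 231.8] d 50.9 ell [636.7 231.8] [48.3 49.1]
top small_lid none
top cap c [651.6 -73.1] d 29.7 ell [651.5 -72.9] [27.8 28.3]
top shoulder c [651.5 -72.5] wh [44.2 44.1] ang 34.1
scene big_pad c [667.   83.5] d 78.3 ell [666.6  82.9] [74.8 75.7]
scene small_pad c [421.6 329.8] d 58.2 ell [421.7 329.3] [54.2 55.3]
scene big_lid c [640.4 229.2] d 57.3 ell [639.  229.2] [49.8 53.8]
scene small_lid c [ 415.4 -324.5] d 34.7 ell [ 415.5 -324.8] [29.4 32.9]
scene cap c [654.3 -75.5] d 33.0 ell [654.5 -75. ] [27.3 31.2]
scene shoulder c [654.6 -75.1] wh [45.8 46.4] ang 34.8
seat 236 ((456.106689453125, 114.75360107421875), (60.42031478881836, 40.68487548828125), 12.3161039352417)
97 [105. 170.]
smallpad 289 ((415.8168029785156, 332.2357482910156), 28.064207077026367)
```

Plate is flat and centred on the mat within 1 mm and 0.15°. On to the bottle.

```bash
python3 -m inch '[[0.9,0.2,0.5,0.85,70],[0.91,0.2,0.5,0.85,70],[0.91,0.2,0,0.85,70],[0.91,0.2,0,0.85,70],[0.91,0.2,0,0.85,70]]' && python3 -m inch '[[0.91,0.2,0,0.85,70],[0.91,0.2,0,0.85,70],[0.91,0.16,0,0.85,70],[0,0,0,0,70]]'
python3 - <<'E'
from h import *
s=snap('wrist','w3.png'); C=cloud(s); X,Y,Z=np.moveaxis(C,2,0)
box=(abs(X-.653)<.045)&(abs(Y+.074)<.045)
for n,lo,hi in(('shoulder',.060,.071),('cap',.082,.091)):
    m=cv2.morphologyEx((box&(Z>lo)&(Z<hi)).astype(np.uint8),cv2.MORPH_OPEN,np.ones((3,3)))>0
    P=C[m]; print(n,m.sum(),np.median(P[:,2]),cv2.minAreaRect((P[:,:2]*1000).astype(np.float32)))
E
```

```text
clock: 9.5
tool_pos: [0.5849, -0.0879, 0.1615]
eef_rot: [0.574, 0.819, -0.001, -0.001]
contact_force: [1.1, -0.4, -0.3]
opening: 0.79
clock: 9.9
tool_pos: [0.6546, -0.0727, 0.1609]
eef_rot: [0.461, 0.888, 0.001, -0.0]
contact_force: [-0.2, -0.2, -0.3]
opening: 0.792
shoulder 1289 0.06660391139418731 ((651.6539306640625, -73.90643310546875), (44.05344772338867, 43.06003189086914), 34.92125701904297)
cap 1007 0.0866649005221923 ((651.7413330078125, -74.32779693603516), (28.536420822143555, 28.93231201171875), 36.054439544677734)
```

View pics/w3.png

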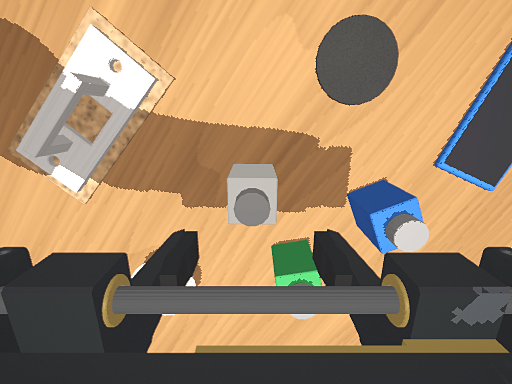

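White bottle at (252,200) is midway between the fingers and square to them. Blue (405,230) and green (300,285) stay outside the jaws. Descend.

```bash
python3 -m inch '[[-0.12,-0.05,-1,0,70],[0,0,-1,0,70],[0,0,-1,0,70],[0,0,-1,0,70],[0,0,-0.5,0,70]]' && python3 -m inch '[[0,0,0,0,30],[0,0,0,0,30],[0,0,0,0,30],[0,0,0,0,30],[0,0,0,0,30]]' 25 && python3 -m inch '[[0,0,0.3,0,30],[0,0,0.7,0,30],[0,0,1,0,30],[0,0,1,0,30],[0,0,1,0,30]]'
```

```text
clock: 10.45
tool_pos: [0.6469, -0.0759, 0.0477]
eef_rot: [0.461, 0.887, -0.002, -0.002]
contact_force: [-0.8, 0.4, 0.2]
opening: 0.796
clock: 10.95
tool_pos: [0.6513, -0.0748, 0.0522]
eef_rot: [0.461, 0.887, 0.001, 0.001]
contact_force: [1.1, 0.8, 4.2]
opening: 0.496
clock: 11.45
tool_pos: [0.6497, -0.0754, 0.1527]
eef_rot: [0.461, 0.887, -0.0, -0.0]
contact_force: [0.5, -0.0, -3.5]
opening: 0.496
```

```bash
python3 -m inch '[[-0.5,0.5,0,-0.4,30],[-0.9,0.9,0,-0.4,30],[-0.9,0.9,0,-0.4,30],[-0.9,0.9,0,-0.4,30],[-0.9,0.9,0,-0.4,30]]' && python3 -m inch '[[-0.9,0.9,0,-0.4,30],[-0.9,0.9,0,-0.4,30],[-0.9,0.9,0,-0.4,30],[-0.9,0.9,0,-0.4,30],[-0.14,0.28,0,0,30]]' && python3 -m inch '[[0,0,-1,0,30],[0,0,-1,0,30],[0,0,-0.4,0,30],[0,0,0,0,30]]'
python3 - <<'E'
from h import *
s=snap('wrist','w4.png'); C=cloud(s); X,Y,Z=np.moveaxis(C,2,0)
box=(abs(X-.453)<.11)&(abs(Y-.124)<.12); sat=cv2.cvtColor(s['pixels'],cv2.COLOR_RGB2HSV)[...,1]
for n,lo,hi in(('station',.016,.025),('shoulder',.09,.107),('cap',.11,.125)):
    m=cv2.morphologyEx((box&(Z>lo)&(Z<hi)&((sat<90)|(n!='station'))).astype(np.uint8),cv2.MORPH_OPEN,np.ones((3,3)))>0
    P=C[m]; q=cv2.minAreaRect((P[:,:2]*1000).astype(np.float32)); print(n,m.sum(),np.median(P[:,2]),q,cv2.boxPoints(q).round(1).tolist())
E
```

```text
clock: 11.95
tool_pos: [0.5466, 0.0278, 0.1519]
eef_rot: [0.552, 0.834, 0.0, 0.0]
contact_force: [0.5, 0.7, -2.8]
opening: 0.498
clock: 12.45
tool_pos: [0.4513, 0.1271, 0.152]
eef_rot: [0.617, 0.787, 0.0, -0.001]
contact_force: [0.6, -0.7, -2.6]
opening: 0.497
clock: 12.85
tool_pos: [0.4541, 0.1239, 0.0902]
eef_rot: [0.619, 0.785, -0.001, 0.0]
contact_force: [-0.1, -0.3, -2.5]
opening: 0.499
station 14339 0.0207678939101279 ((445.80157470703125, 156.53439331054688), (100.22744750976562, 101.24885559082031), 13.801201820373535) [[385.1000061035156, 193.6999969482422], [409.20001220703125, 95.4000015258789], [506.5, 119.30000305175781], [482.3999938964844, 217.6999969482422]]
shoulder 5195 0.10427057207942841 ((453.1145324707031, 130.043701171875), (75.61119079589844, 33.014137268066406), 12.991665840148926) [[412.6000061035156, 137.60000610351562], [420.0, 105.5], [493.70001220703125, 122.5], [486.20001220703125, 154.60000610351562]]
cap 2748 0.11705950816143582 ((453.99212646484375, 125.5687484741211), (77.06735229492188, 27.421268463134766), 13.618330955505371) [[413.29998779296875, 129.8000030517578], [419.79998779296875, 103.19999694824219], [494.70001220703125, 121.30000305175781], [488.20001220703125, 148.0]]
```

View pics/w4.png

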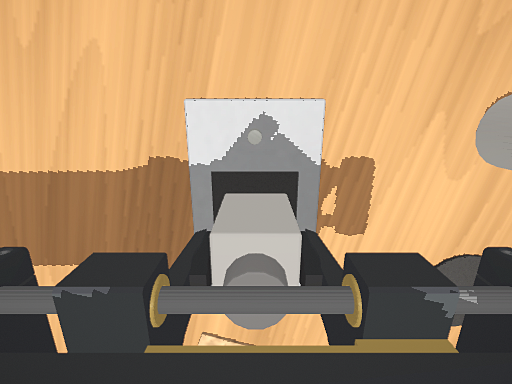

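The bottle at (257,225) is square over the black seat, about 1.5 mm off along station y. Correct that and lower.

```bash
python3 -m inch '[[0,-0.06,-0.3,0,30],[0,0,-0.25,0,30],[0,0,0,0,30]]' && python3 -m inch '[[0,0,-0.06,0,30],[0,0,-0.04,0,30],[0,0,0,0,30]]'
```

```text
clock: 13.2
tool_pos: [0.4541, 0.1225, 0.0767]
eef_rot: [0.619, 0.785, -0.0, 0.0]
contact_force: [-0.9, -0.3, -2.4]
opening: 0.496
clock: 13.5
tool_pos: [0.4541, 0.1228, 0.0745]
eef_rot: [0.619, 0.785, 0.0, 0.0]
contact_force: [-0.1, -0.1, -2.2]
opening: 0.494
```

```bash
python3 -m inch '[[0,0,-0.04,0,30],[0,0,-0.04,0,30],[0,0,0,0,30]]' && python3 -m inch '[[0,0,-0.03,0,30],[0,0,0,0,30]]'
```

```text
clock: 13.8
tool_pos: [0.4541, 0.1228, 0.0724]
eef_rot: [0.619, 0.785, -0.0, 0.0]
contact_force: [-0.4, -0.3, -1.7]
opening: 0.499
clock: 14.0
tool_pos: [0.4541, 0.1228, 0.0721]
eef_rot: [0.619, 0.785, 0.0, 0.0]
contact_force: [-0.9, -0.1, 2.8]
opening: 0.503
```

```bash
python3 -m inch '[[0,0,0,0,48],[0,0,0,0,54],[0,0,0,0,64],[0,0,0,0,64],[0,0,0.3,0,64]]' && python3 -m inch '[[0,0,0.7,0,64],[0,0,1,0,64],[0,0,1,0,64],[0,0,1,0,88]]' && python3 -m inch '[[0.5,0.3,0.2,0.1,88],[1,0.6,0,0.1,88],[1,0.6,0,0.1,88],[1,0.6,0,0.1,88],[1,0.6,0,0.1,88]]' && python3 -m inch '[[1,0.6,0,0.1,88],[1,0.6,0,0.1,88],[0.84,0.4,0,0.1,88],[0,0,0,0,88]]'
python3 - <<'E'
from h import *
s=snap('wrist'); C=cloud(s); X,Y,Z=np.moveaxis(C,2,0)
m=(abs(X-.638)<.045)&(abs(Y-.23)<.045)&(Z>.070)&(Z<.08); P=C[m]
print(m.sum(),np.median(P[:,2]),cv2.minEnclosingCircle((P[:,:2]*1000).astype(np.float32)))
s=snap('scene'); a=s['pixels'][90:230,160:400,::-1]; cv2.imwrite('pics/sb.png',cv2.resize(a,None,fx=2.5,fy=2.5,interpolation=2))
E
```

```text
clock: 14.5
tool_pos: [0.4536, 0.1226, 0.0789]
eef_rot: [0.619, 0.785, -0.001, -0.0]
contact_force: [-0.8, -0.2, 0.7]
opening: 0.729
clock: 14.9
tool_pos: [0.4538, 0.1225, 0.1732]
eef_rot: [0.619, 0.785, -0.0, -0.0]
contact_force: [0.2, -0.4, -0.3]
opening: 0.791
clock: 15.4
tool_pos: [0.5673, 0.1904, 0.1774]
eef_rot: [0.598, 0.801, -0.0, -0.0]
contact_force: [0.3, -0.4, -0.7]
opening: 1.002
clock: 15.8
tool_pos: [0.6394, 0.2315, 0.177]
eef_rot: [0.586, 0.81, 0.001, 0.0]
contact_force: [-1.2, 0.3, -0.0]
opening: 1.0
2423 0.07568555070251173 ((637.3553466796875, 231.18368530273438), 25.850849151611328)
```

View pics/sb.png

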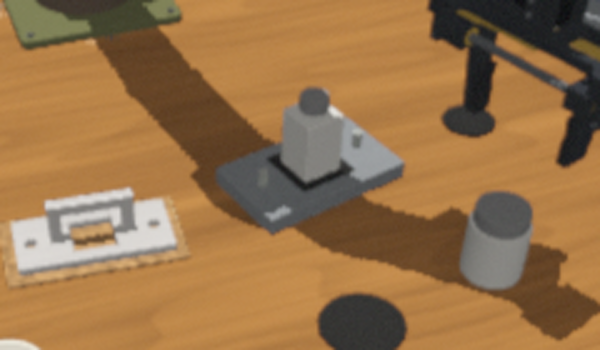

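Bottle stands upright at (312,135), with an even black margin around it. The plate lies on the mat at (100,230). The big jar centre is (637.4,231.2); grip it.

```bash
python3 -m inch '[[-0.08,0,-1,0,88],[0,0,-1,0,88],[0,0,-1,0,88],[0,0,-1,0,88],[0,0,-1,0,88]]' && python3 -m inch '[[0,0,-0.4,0,88],[0,0,0,0,88],[0,0,0,0,40],[0,0,0,0,40],[0,0,0,0,40]]' 25 && python3 -m inch '[[0,0,0,0,40],[0,0,0.3,0,40],[0,0,0.7,0,40],[0,0,1,0,40],[0,0,0,0,40]]'
```

```text
clock: 16.4
tool_pos: [0.6342, 0.2291, 0.0513]
eef_rot: [0.586, 0.811, -0.001, -0.0]
contact_force: [0.7, -0.7, 0.5]
opening: 1.0
clock: 16.9
tool_pos: [0.6362, 0.2306, 0.0431]
eef_rot: [0.586, 0.81, 0.001, 0.0]
contact_force: [0.5, -0.7, 0.7]
opening: 0.752
clock: 17.4
tool_pos: [0.6378, 0.2318, 0.0961]
eef_rot: [0.586, 0.81, 0.003, 0.001]
contact_force: [0.5, 0.9, -1.7]
opening: 0.65
```

```bash
python3 -m inch '[[0.1,-0.5,0,0,40],[0.2,-1,0,0,40],[0.2,-1,0,0,40],[0.2,-1,0,0,40],[0.2,-1,0,0,40]]' && python3 -m inch '[[0.18,-1,0,0,40],[0,-0.4,0,0,40],[0,0,-0.8,0,40],[0,0,0,0,40]]'
python3 - <<'E'
from h import *
s=snap('wrist','w5.png'); C=cloud(s); X,Y,Z=np.moveaxis(C,2,0); v=s['pixels'].max(2)
m=(abs(X-.665)<.06)&(abs(Y-.084)<.06)&(v<90)&(Z<.010)&(Z>.001); m=cv2.morphologyEx(m.astype(np.uint8),cv2.MORPH_OPEN,np.ones((3,3)))
P=C[m>0]; print('pad',m.sum(),np.median(P[:,2]),cv2.minEnclosingCircle((P[:,:2]*1000).astype(np.float32)))
m=(abs(X-.665)<.06)&(abs(Y-.084)<.06)&(Z<.108)&(Z>.096); P=C[m]; print('lid',m.sum(),P.min(0) if len(P) else 0,P.max(0) if len(P) else 0)
E
```

```text
clock: 17.9
tool_pos: [0.6574, 0.1147, 0.0902]
eef_rot: [0.586, 0.81, -0.002, -0.0]
contact_force: [-0.7, 0.0, -3.0]
opening: 0.65
clock: 18.3
tool_pos: [0.6601, 0.0816, 0.0689]
eef_rot: [0.586, 0.81, -0.002, -0.002]
contact_force: [-0.6, -1.2, -1.6]
opening: 0.653
pad 2821 0.004716424831833016 ((664.430908203125, 84.05926513671875), 39.7110481262207)
lid 7684 [0.61418998 0.05587818 0.09600102] [0.70137273 0.10834892 0.10797766]
```

View pics/w5.png

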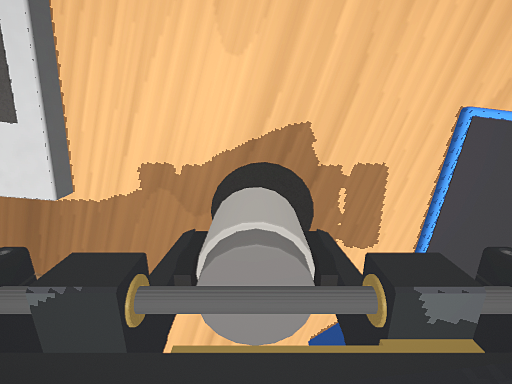

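Pad (262,200) is seen under the jar. Pad centre is (664.4,84.1), diameter 79.4. I check the settled TCP while lowering a little.

```bash
python3 -m inch '[[0,0,-0.2,0,40],[0,0,0,0,40],[0,0,0,0,40]]'
```

```text
clock: 18.65
tool_pos: [0.6627, 0.0833, 0.0671]
eef_rot: [0.585, 0.811, 0.0, 0.0]
contact_force: [0.4, -0.5, -3.2]
opening: 0.649
```

```bash
python3 -m inch '[[0.06,0.03,-0.3,0,40],[0,0,-0.2,0,40],[0,0,0,0,40],[0,0,0,0,40]]' && python3 -m inch '[[0,0,-0.05,0,40],[0,0,-0.03,0,40],[0,0,0,0,40]]'&& python3 -m inch '[[0,0,-0.03,0,40],[0,0,0,0,40]]'
```

```text
clock: 19.05
tool_pos: [0.6639, 0.0835, 0.0539]
eef_rot: [0.586, 0.811, -0.0, -0.0]
contact_force: [0.2, 0.7, -1.7]
opening: 0.651
clock: 19.35
tool_pos: [0.664, 0.0835, 0.0522]
eef_rot: [0.586, 0.811, 0.0, -0.0]
contact_force: [-0.5, 0.2, -2.4]
opening: 0.648
clock: 19.55
tool_pos: [0.6641, 0.0835, 0.0515]
eef_rot: [0.586, 0.81, 0.0, -0.0]
contact_force: [-0.3, -0.6, -2.8]
opening: 0.655
```

```bash
python3 -m inch '[[0,0,-0.04,0,40],[0,0,0,0,40]]'&& python3 -m inch '[[0,0,-0.03,0,40],[0,0,0,0,40]]'&& python3 -m inch '[[0,0,-0.02,0,40],[0,0,0,0,40]]'
```

```text
clock: 19.75
tool_pos: [0.664, 0.0835, 0.0504]
eef_rot: [0.586, 0.811, -0.0, 0.0]
contact_force: [-0.0, -0.4, -1.7]
opening: 0.649
clock: 19.95
tool_pos: [0.664, 0.0835, 0.0496]
eef_rot: [0.586, 0.811, -0.0, -0.0]
contact_force: [0.3, -0.1, -2.2]
opening: 0.65
clock: 20.15
tool_pos: [0.664, 0.0835, 0.0492]
eef_rot: [0.586, 0.81, -0.0, -0.0]
contact_force: [-0.7, -0.7, -3.0]
opening: 0.653
```

```bash
python3 -m inch '[[0,0,-0.04,0,40],[0,0,0,0,40]]'&& python3 -m inch '[[0,0,-0.03,0,40],[0,0,0,0,40]]'&& python3 -m inch '[[0,0,-0.03,0,40],[0,0,0,0,40]]'
```

```text
clock: 20.35
tool_pos: [0.664, 0.0835, 0.0481]
eef_rot: [0.586, 0.811, -0.0, -0.0]
contact_force: [-0.3, -0.3, -2.3]
opening: 0.648
clock: 20.55
tool_pos: [0.664, 0.0835, 0.0474]
eef_rot: [0.586, 0.811, -0.0, -0.0]
contact_force: [-0.2, -0.6, -2.7]
opening: 0.652
clock: 20.75
tool_pos: [0.6641, 0.0835, 0.0468]
eef_rot: [0.586, 0.811, 0.0, 0.0]
contact_force: [0.9, 1.0, -1.7]
opening: 0.65
```

```bash
python3 -m inch '[[0,0,-0.04,0,40],[0,0,0,0,40]]'&& python3 -m inch '[[0,0,-0.03,0,40],[0,0,0,0,40]]'; python3 - <<'E'
from h import *
s=snap('wrist','w6.png'); C=cloud(s); X,Y,Z=np.moveaxis(C,2,0)
for n,c in(('lid',s['pixels'][300:340,220:300]),): print(np.median(Z[310:340,220:290]), np.median(Z[250:270,235:285]))
E
```

```text
clock: 20.95
tool_pos: [0.6641, 0.0835, 0.0467]
eef_rot: [0.586, 0.81, 0.0, 0.0]
contact_force: [-2.1, -1.6, 4.5]
opening: 0.652
clock: 21.15
tool_pos: [0.6641, 0.0835, 0.0467]
eef_rot: [0.586, 0.81, -0.0, 0.0]
contact_force: [-3.6, -0.9, 9.4]
opening: 0.649
nan nan
```

```bash
python3 -m inch '[[0,0,0.05,0,40],[0,0,0,0,60],[0,0,0,0,70],[0,0,0,0,86],[0,0,0.3,0,86]]' && python3 -m inch '[[0,0,1,0,86],[0,0,1,0,86],[0,0,1,0,86],[0,0,1,0,86],[0,0,0.7,0,86]]' && python3 -m inch '[[-0.4,-0.6,0,-0.5,70],[-0.6,-1,0,-0.56,70],[-0.6,-1,0,-0.56,70],[-0.6,-1,0,-0.56,70],[-0.6,-1,0,-0.56,70]]' && python3 -m inch '[[-0.6,-1,0,-0.56,70],[-0.6,-1,0,-0.56,70],[-0.6,-1,0,-0.56,70],[-0.6,-1,0,-0.56,70],[-0.6,-1,0,-0.56,70]]' && python3 -m inch '[[-0.6,-1,0,-0.56,70],[-0.6,-1,0,-0.56,70],[-0.6,-1,0,-0.56,70],[-0.6,-1,0,-0.56,70],[-0.6,-1,0,-0.56,70]]' && python3 -m inch '[[-0.6,-1,0,-0.56,70],[-0.6,-0.7,0,-0.5,70],[0,0,0,0,70],[0,0,0,0,70]]'
python3 - <<'E'
from h import *
s=snap('wrist','w7.png'); C=cloud(s); X,Y,Z=np.moveaxis(C,2,0)
m=(abs(X-.414)<.045)&(abs(Y+.324)<.045)&(Z>.055)&(Z<.066); P=C[m]
print(m.sum(),np.median(P[:,2]),cv2.minEnclosingCircle((P[:,:2]*1000).astype(np.float32)))
t=snap('top')['pixels'][100:290,100:400,::-1]; cv2.imwrite('pics/t7.png',np.hstack([cv2.resize(t,(410,260)),cv2.resize(s['pixels'][:,:,::-1],(347,260))]))
E
```

```text
clock: 21.7
tool_pos: [0.6634, 0.0833, 0.0529]
eef_rot: [0.586, 0.811, -0.001, -0.001]
contact_force: [-0.5, -1.3, 0.4]
opening: 0.929
clock: 22.2
tool_pos: [0.6648, 0.0838, 0.1737]
eef_rot: [0.586, 0.81, 0.001, 0.001]
contact_force: [0.5, 0.0, -0.1]
opening: 0.975
clock: 22.7
tool_pos: [0.5936, -0.0323, 0.1719]
eef_rot: [0.696, 0.718, 0.0, 0.0]
contact_force: [0.1, -0.1, -0.1]
opening: 0.796
clock: 23.2
tool_pos: [0.5187, -0.1573, 0.1719]
eef_rot: [0.794, 0.608, 0.0, 0.0]
contact_force: [0.3, 0.8, 0.8]
opening: 0.794
clock: 23.7
tool_pos: [0.4437, -0.2824, 0.1719]
eef_rot: [0.874, 0.486, 0.0, 0.0]
contact_force: [0.4, 1.2, 0.3]
opening: 0.792
clock: 24.1
tool_pos: [0.4147, -0.3236, 0.1717]
eef_rot: [0.899, 0.438, 0.001, 0.0]
contact_force: [-0.1, 0.6, 0.6]
opening: 0.795
851 0.06061307003938307 ((412.4312438964844, -325.71343994140625), 15.924409866333008)
```

View pics/t7.png

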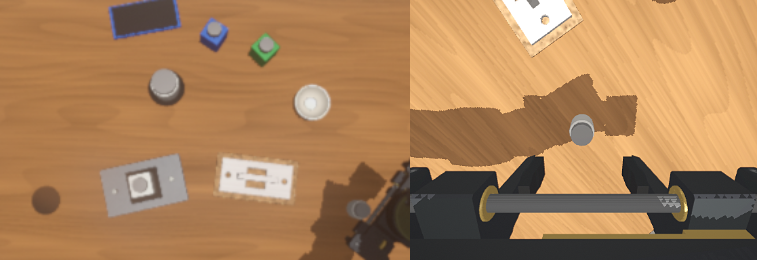

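Big jar stands on its pad at (165,87), bottle on the seat, dish untouched, and the small jar (580,130 in the wrist half) sits between the jaws. Grip the small jar.

```bash
python3 -m inch '[[-0.09,-0.08,-1,0,70],[0,0,-1,0,70],[0,0,-1,0,70],[0,0,-1,0,70],[0,0,-1,0,70]]' && python3 -m inch '[[0,0,-0.4,0,70],[0,0,-0.3,0,70],[0,0,0,0,70],[0,0,0,0,25],[0,0,0,0,25]]' 20 && python3 -m inch '[[0,0,0,0,25],[0,0,0,0,25],[0,0,0,0,25],[0,0,0.4,0,25],[0,0,0.8,0,25]]' && python3 -m inch '[[0,0,1,0,25],[0,0,1,0,25],[0,0,1,0,25],[0,0,1,0,25],[0,0,1,0,25]]'
```

```text
clock: 24.7
tool_pos: [0.4135, -0.3244, 0.0454]
eef_rot: [0.898, 0.439, 0.001, -0.0]
contact_force: [-0.3, 0.2, -0.2]
opening: 0.796
clock: 25.2
tool_pos: [0.4124, -0.3263, 0.0297]
eef_rot: [0.899, 0.437, 0.001, 0.001]
contact_force: [-0.3, -0.0, -0.4]
opening: 0.637
clock: 25.7
tool_pos: [0.4111, -0.3254, 0.0585]
eef_rot: [0.899, 0.438, -0.001, -0.001]
contact_force: [0.4, 0.1, -0.9]
opening: 0.42
clock: 26.2
tool_pos: [0.4114, -0.3259, 0.1854]
eef_rot: [0.899, 0.438, -0.0, 0.0]
contact_force: [0.4, -0.3, -1.4]
opening: 0.427
```

```bash
python3 -m inch '[[0.2,0.5,0,0.4,25],[0.4,1,0,0.47,25],[0.4,1,0,0.47,25],[0.4,1,0,0.47,25],[0.4,1,0,0.47,25]]' && python3 -m inch '[[0.2,1,0,0.47,25],[0,1,0,0.47,25],[0,1,0,0.47,25],[0,1,0,0.47,25],[0,1,0,0.47,25]]' && python3 -m inch '[[0,1,0,0.47,25],[0,1,0,0.47,25],[0,1,0,0.47,25],[0,1,0,0.47,25],[0,1,0,0.47,25]]' && python3 -m inch '[[0,1,0,0.47,25],[0,1,0,0.47,25],[0,1,0,0.47,25],[0,1,0,0.47,25],[0,1,0,0.47,25]]' && python3 -m inch '[[-0.3,1,0,0.47,25],[-0.3,1,0,0.47,25],[-0.3,1,0,0.47,25],[-0.3,1,0,0.47,25],[-0.3,1,0,0.47,25]]' && python3 -m inch '[[-0.2,1,0,0.47,25],[-0.02,0.8,0,0.47,25],[0,0,-1,0,25],[0,0,-1,0,25],[0,0,-1,0,25]]' && python3 -m inch '[[0,0,-1,0,25],[0,0,-0.6,0,25],[0,0,0,0,25],[0,0,0,0,25]]'
python3 - <<'E'
from h import *
s=snap('wrist','w8.png'); C=cloud(s); X,Y,Z=np.moveaxis(C,2,0); v=s['pixels'].max(2).astype(int)
m=(abs(X-.418)<.06)&(abs(Y-.332)<.06)&(v<90)&(Z<.010)&(Z>.001); m=cv2.morphologyEx(m.astype(np.uint8),cv2.MORPH_OPEN,np.ones((3,3)))
P=C[m>0]; print('pad',m.sum(),np.median(P[:,2]),cv2.minEnclosingCircle((P[:,:2]*1000).astype(np.float32)))
E
```

```text
clock: 26.7
tool_pos: [0.4567, -0.2115, 0.1832]
eef_rot: [0.84, 0.543, -0.0, -0.001]
contact_force: [0.0, -0.1, -0.5]
opening: 0.427
clock: 27.2
tool_pos: [0.4611, -0.0866, 0.1833]
eef_rot: [0.767, 0.642, -0.0, -0.001]
contact_force: [0.1, 0.4, -0.2]
opening: 0.429
clock: 27.7
tool_pos: [0.4609, 0.0382, 0.1833]
eef_rot: [0.682, 0.731, -0.0, -0.001]
contact_force: [0.2, -0.4, -1.2]
opening: 0.428
clock: 28.2
tool_pos: [0.4607, 0.1629, 0.1832]
eef_rot: [0.587, 0.81, -0.001, -0.0]
contact_force: [-0.2, 1.1, -1.1]
opening: 0.426
clock: 28.7
tool_pos: [0.4228, 0.2876, 0.1831]
eef_rot: [0.483, 0.876, -0.001, -0.0]
contact_force: [0.4, 0.1, -0.4]
opening: 0.426
clock: 29.2
tool_pos: [0.4176, 0.3318, 0.1074]
eef_rot: [0.44, 0.898, -0.0, -0.0]
contact_force: [0.2, -0.4, -1.2]
opening: 0.425
clock: 29.6
tool_pos: [0.418, 0.3318, 0.0686]
eef_rot: [0.441, 0.898, -0.0, -0.0]
contact_force: [-0.3, 0.4, -0.6]
opening: 0.427
pad 2485 0.004703919395302736 ((417.65545654296875, 331.96722412109375), 29.54497718811035)
```

View pics/w8.png

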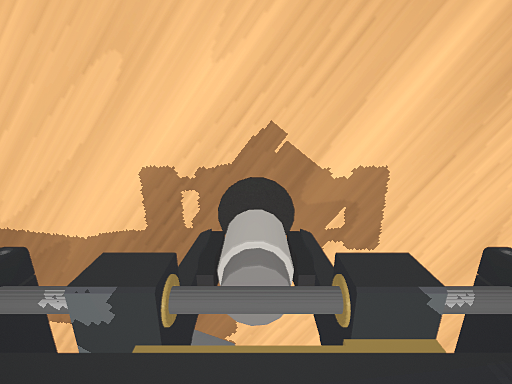

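Pad (256,210), centre (417.7,332.0), against TCP (418.0,331.8): aligned. Lower.

```bash
python3 -m inch '[[0,0,-0.6,0,25],[0,0,-0.5,0,25],[0,0,-0.15,0,25],[0,0,0,0,25]]' && python3 -m inch '[[0,0,-0.04,0,25],[0,0,0,0,25]]'&& python3 -m inch '[[0,0,-0.04,0,25],[0,0,0,0,25]]' && python3 -m inch '[[0,0,-0.04,0,25],[0,0,0,0,25]]'
```

```text
clock: 30.05
tool_pos: [0.4186, 0.3314, 0.0372]
eef_rot: [0.441, 0.897, -0.0, -0.0]
contact_force: [0.4, -0.3, -1.5]
opening: 0.424
clock: 30.25
tool_pos: [0.419, 0.3317, 0.0368]
eef_rot: [0.441, 0.897, 0.0, 0.0]
contact_force: [-0.5, 0.6, -0.5]
opening: 0.425
clock: 30.45
tool_pos: [0.4189, 0.3316, 0.0356]
eef_rot: [0.441, 0.897, 0.0, 0.0]
contact_force: [-0.2, -0.5, -0.9]
opening: 0.424
clock: 30.65
tool_pos: [0.4188, 0.3315, 0.0344]
eef_rot: [0.441, 0.897, 0.0, 0.0]
contact_force: [0.2, -0.3, -0.6]
opening: 0.423
```

```bash
python3 -m inch '[[0,0,-0.03,0,25],[0,0,0,0,25]]' && python3 -m inch '[[0,0,-0.03,0,25],[0,0,0,0,25]]'&& python3 -m inch '[[0,0,-0.03,0,25],[0,0,0,0,25]]'
```

```text
clock: 30.85
tool_pos: [0.4188, 0.3315, 0.0336]
eef_rot: [0.441, 0.897, -0.0, -0.0]
contact_force: [0.1, 0.5, -0.6]
opening: 0.427
clock: 31.05
tool_pos: [0.4188, 0.3315, 0.0332]
eef_rot: [0.441, 0.897, 0.0, 0.0]
contact_force: [0.6, 0.1, 2.3]
opening: 0.424
clock: 31.25
tool_pos: [0.4189, 0.3315, 0.0331]
eef_rot: [0.441, 0.897, 0.0, 0.0]
contact_force: [-1.3, -1.0, 9.7]
opening: 0.427
```

Contact. Ease off, release, rise and check everything.

```bash
python3 -m inch '[[0,0,0.06,0,25],[0,0,0,0,42],[0,0,0,0,55],[0,0,0,0,65],[0,0,0.3,0,65]]' && python3 -m inch '[[0,0,1,0,70],[0,0,1,0,70],[0,0,1,0,70],[0,0,1,0,70],[0,0,1,0,70]]' && python3 -m inch '[[0,0,0.5,0,70],[0,1,0,0,70],[0,1,0,0,70],[0,1,0,0,70],[0,0,0,0,70]]'
python3 - <<'E'
from h import *
def f(C,lo,hi,x,y,w=.045):
    X,Y,Z=np.moveaxis(C,2,0); m=(abs(X-x)<w)&(abs(Y-y)<w)&(Z>lo)&(Z<hi); P=C[m]
    return (np.round(P.mean(0)*1000,1),cv2.minAreaRect((P[:,:2]*1000).astype(np.float32))) if m.sum()>20 else None
for cam in('top','scene'):
    s=snap(cam,'f_%s.png'%cam); C=cloud(s); print(cam)
    for n,a in(('shoulder(seat 453.6,123.3)',(.080,.092,.4535,.123)),('cap',(.1,.112,.4535,.123)),('biglid(664.4,84.1)',(.073,.085,.664,.084)),('smalllid(417.7,332)',(.058,.070,.418,.332)),('dish',(.02,.032,.637,-.23))): print(n,f(C,*a))
a=cv2.imread('pics/f_top.png')[100:290,100:400]; b=cv2.imread('pics/f_scene.png')[80:290,120:420]
cv2.imwrite('pics/f.png',np.hstack([cv2.resize(a,(400,260)),cv2.resize(b,(371,260))]))
E
```

```text
clock: 31.75
tool_pos: [0.4184, 0.3311, 0.0407]
eef_rot: [0.441, 0.897, -0.001, -0.0]
contact_force: [-1.2, 0.2, 0.3]
opening: 0.724
clock: 32.25
tool_pos: [0.4187, 0.3313, 0.1677]
eef_rot: [0.441, 0.897, -0.0, -0.0]
contact_force: [0.5, 0.1, -0.3]
opening: 0.796
clock: 32.75
tool_pos: [0.4176, 0.4106, 0.179]
eef_rot: [0.44, 0.898, 0.002, -0.001]
contact_force: [-0.1, -0.3, -0.5]
opening: 0.794
top
shoulder(seat 453.6,123.3) (array([454.5, 122.8,  85.8]), ((454.749267578125, 123.91506958007812), (43.75547409057617, 43.57961654663086), 13.530879020690918))
cap (array([455.2, 123.6, 105.6]), ((455.6658935546875, 123.77777099609375), (26.336292266845703, 29.180009841918945), 0.8984417915344238))
biglid(664.4,84.1) (array([663.8,  84.8,  78.7]), ((663.8221435546875, 84.72883605957031), (50.11559295654297, 49.606239318847656), 45.129539489746094))
smalllid(417.7,332) (array([419.2, 331.8,  63.5]), ((419.1180419921875, 332.26361083984375), (27.226045608520508, 31.81548309326172), 1.3361700773239136))
dish (array([ 638.3, -231.5,   26. ]), ((635.8626098632812, -228.06663513183594), (71.3990478515625, 70.37908172607422), 0.5777736902236938))
scene
shoulder(seat 453.6,123.3) (array([463. , 117.4,  85.5]), ((453.8536376953125, 122.28485107421875), (46.38523864746094, 47.06035614013672), 14.664634704589844))
cap (array([456.8, 121.3, 105.2]), ((454.855712890625, 121.99269104003906), (28.36042594909668, 28.435083389282227), 36.88199996948242))
biglid(664.4,84.1) (array([666.4,  82.3,  78.7]), ((664.1590576171875, 83.28766632080078), (50.837379455566406, 51.498355865478516), 86.30829620361328))
smalllid(417.7,332) (array([421.3, 328.5,  63.4]), ((418.66778564453125, 328.747802734375), (31.964574813842773, 29.42813491821289), 8.225117683410645))
dish (array([ 629.1, -229.5,   25.7]), ((635.52880859375, -230.02127075195312), (71.8016128540039, 75.20585632324219), 77.71241760253906))
```

View pics/f.png

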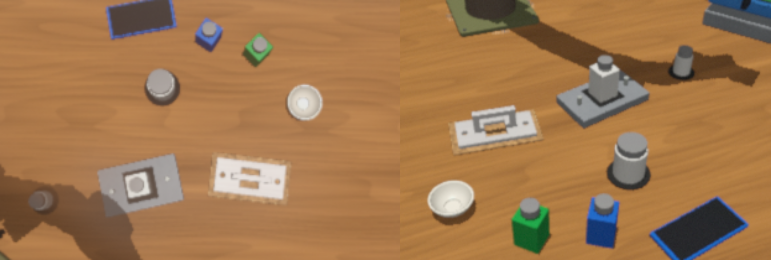

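All in place, upright, robot clear. Hand in.

```bash
python3 -c "
from plant import r
print(r.finish_job(), r.get_state()['clock'])"
```

```text
the job is handed in; nothing more can be done
the job is handed in; nothing more can be done
```

I lifted the adapter plate level off its dowels and laid it on the cork mat. Then I set the white square bottle on the uncovered seat, the large jar on the large pad and the small jar on the small pad. The job was handed in about 33 s into the 112 s limit, with the gripper clear of everything. No verdict was reported.

**Last checks:**

| Item | Offset from centre | Alignment / height |
|---|---|---|
| Plate on mat | under 1 mm | about 0.1° from parallel, flat |
| Bottle on seat | about 1 mm | within 0.5° of square (top view) |
| Large jar on large pad | about 1 mm | lid height as expected for upright |
| Small jar on small pad | about 1–1.5 mm | lid height as expected for upright |

The dish, and the blue and green bottles, look unmoved in the final pictures.

**Disagreements:** the fixed scene camera read 1–3 mm differently from the top and wrist cameras, mainly for the small jar's y position (328.7 against 332.3 mm) and about 1° on the bottle's angle. That is well inside the roughly 11 mm margin of each place. The plate was last measured just after its release. At the end I only saw it in the pictures, where it was unchanged.

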